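Slide a battery pack home into its bench charger and start the charge

TASK

Put the battery pack on charge: slide it along the table into the charging bay until it is fully home against the back stop and the spring catch has snapped into its side, then press the green start button on the charger once the pack is home, not before, and leave everything clear. The pack is tall, heavy and easily tipped, so push it with the fingertips low down at its base; keep it upright on the table, do not lift it, and leave the other things on the table where they are.

Things in the scene. Friction and masses are not known exactly. Their poses are not given: they have to be found in the camera images.
- pack: battery pack: upright grey ribbed case on a black base, 84 mm deep (x) x 120 wide (y) x 180 tall, carry handle on top (bar along y, top at 211 mm). Origin: centre of the underside; x points from its outer face towards the bay, z up. Loose, 1.3 to 2.1 kg: slides at 6 to 15 N if pushed below 50 mm, tips if pushed above about 60 to 85 mm. Starts up to 25 mm off the bay's line and 0.2 rad askew
- pack_outer (a point): middle of the lower edge of the pack's outer face (the one turned away from the bay, to the robot's right), at pack x = -42 mm, z = 0. The black base has flat faces, 120 mm wide here, from 0 to 46 mm height; the case above is set back 3 mm, the lid at 164 to 180 mm is flush with the base. Each flank (y = +-60) of the base has a latch pocket, pack x -12 to +22 mm, z 14 to 36 mm, 11 mm deep
- bay: charging bay, fixed: white guide rails 14 mm high along its x, 123 mm lane between; blue back stop (face at x = +42 mm, 148 wide, 120 high); at y < 0 the blue charger box with the button (x -44 to +60, y -84 to -168, 82 mm high), at y > 0 the catch. Origin: on the table, where the pack's origin is when fully home; x into the bay (about the robot's left), y about towards the robot, z up
- bay_mouth (a point): on the table, centre of the bay's mouth at bay x = -46 mm, y = 0: the flared tips of the slippery rails, 160 mm apart inside. The flare narrows to the 123 mm lane at x = -4 mm. The pack starts 160 to 200 mm before home and slides on the bare table all the way in, there is no step
- catch (a joint): swing (rad) of the spring catch, a steel pawl with a red thumb tab on an upright pivot at the rail nearer the robot (bay x -34, y +90, z 18 to 32 mm). 0 = at rest, nose in the lane. The pack sliding in pushes it aside by itself (to about 0.2 rad, a few N); it snaps back to 0 into the pack's pocket when the pack is within 3 mm of the back stop. It need not be touched
- catch_nose (a point): tip of the catch's nose, on its top face (bay x = +8, y = +53.5 mm, 32 mm above the table at rest)
- start (a joint): travel of the charger's start button in m: 0 = out, 0.006 = fully pressed, counts as pressed from 0.004; a spring returns it, 4 N press it fully down
- start_top (a point): centre of the top of the green round start button (26 mm diameter, 10 mm proud of a black collar of 42 mm diameter) on the charger, 104 mm above the table; pressed straight down
- tape_roll: roll of grey tape lying flat, 107 mm across, 48 mm high, at the back; a bystander, leave alone. Origin: centre of the underside
- tape_rule: yellow and black tape measure, 36 x 80 x 62 mm, at the back right; a bystander, leave alone. Origin: centre of the underside
- gauge: round black vacuum gauge lying on its back, 74 x 53 x 28 mm, left of the bay; a bystander, leave alone. Origin: centre of the underside
- pliers: red-handled pliers lying flat, 62 x 171 x 15 mm, on the right; a bystander, leave alone. Origin: centre of the underside
- threadlock: small red upright bottle with a pointed cap, 24 x 36 x 92 mm, back left; a bystander, leave alone. Origin: centre of the underside

How it is judged:
By the outcome, as a careful person would: the job done as asked, in the order asked, and still so for the second after the job is handed in, with the robot touching nothing.
It also fails if it takes over 48 s, if anything falls off the work surface, if the arm or the gripper's body presses on something with over 40 N, if the wrist force passes 120 N, or if a joint passes its speed limit or range.

ROBOT

A 7-joint arm with a two-finger parallel gripper is mounted at the origin on a cart in front of the work surface, level with it; the furniture and walls round the work are solid. World frame = base frame: x ahead of the robot, y to its left, z up, the work surface at z = 0. Lengths are in m, angles in degrees, forces in N, time in s.
With the tool pointing down it reaches from about 0.4 to 0.9 m from the base axis. Payload 5.5 kg.
Tool frame: the origin (TCP) lies at the very end of the fingers, on their centre line; the grasp point (between the pads) lies 19 mm behind it; z points along the fingers, y is the direction in which the jaws open and shut (so a half turn about z gives the same grasp; the last joint's range is limited). The gripper opens to 92 mm and grips with 3 to 60 N. Pads are 19 mm wide; open, the fingers measure 130 mm over their backs; the gripper's body (75 mm by 190 mm) begins 47 mm behind the grasp point.
Start: joints at [82.575, 28.699, -24.465, 88.831, 12.651, 65.22, -12.049], TCP at [0.249, -0.6, 0.227] pointing down, gripper open.
Joint ranges: [-164.97, 164.97], [-17.58, 116.51], [-87.97, 89.64], [11.32, 138.91], [-80.73, 260.73], [10.89, 115.49], [-147.41, 147.41]. Speed limits (degrees/s): [147.25, 147.25, 180, 180, 180, 180, 180].

INTERFACE

Orientations are given as a 3x3 rotation matrix whose columns are the frame's x, y, z axes.
In Python, from workcell import manip gives the robot as it stands. The module is installed in compiled form; this text tells all that it offers.
- The arm moves only by the tool move_arm, never from a script. Its argument "deltas" is one flat list of numbers, 6 for each row, row after row: the shift along the tool's x, y, z in m, then the turn, a rotation vector about the tool's x, y, z in degrees. In form: [tx, ty, tz, rx, ry, rz, tx, ty, tz, rx, ry, rz, ...]. A call has 1 to 8 rows; each row is the pose to reach, as a shift and turn from the pose measured when the call began, along the tool's axes at that moment; what a row does not reach only later rows make up. A row lasts 1/12 s, in which the tool goes at most 41.7 mm and 7.16 degrees, less where a joint would pass 70% of its speed; a pose out of reach is approached as far as the arm can. A call with a gripper value outside its range is refused whole. "claw" is the gripper's target within -1 to 1 (shut at 1, half-way at 0, fully open at -1), set as the call begins (left out, the last holds). The fingers move at their own pace and stop on an object; "force" is the grip in N (left out, the last holds). Time passes only in rows, so rows that repeat a pose let the fingers close. It gives the time, the measured TCP pose, the force and the opening at its end, in the units of the state.
- manip.observe(): the state, without advancing time (a new reading comes with each control period).
- manip.camera(name): name is "scene" or "top" or "wrist"; returns the picture (480x640x3 uint8, blue, green, red); there is no depth.
- manip.get_calibration(name): a dict with "fovy" (degrees; the focal length in pixels is half the picture's height over the tangent of half this angle, whatever the lens; pixels are square), "cx", "cy" (the principal point, pixels), "R" (3x3) and "t" (3): a world point X has camera coordinates R X + t. Camera axes: x right, y down, z forward; pixel columns grow to the right and rows downward; lengths in m; the calibration is good to about 2 mm. A picture is of the moment at which its call begins: read the wrist's pose just before it. get_calibration takes no time and is no camera call; for the wrist camera it gives the pose at the moment of the call.
- manip.finish_job(): hands the job in, once; it reports no verdict.
The state is a dict: "t": time; "joint_positions": joint angles; "joint_vel": joint speeds; "effort": joint torques, N m; "tcp_pos": TCP position; "tcp_rot": TCP orientation; "wrist_force": force on the tool from outside, world axes, zero at the start; "torque": the same for the moment, N m; "finger_gap": finger opening in m.
Only numpy, scipy, OpenCV 4.12 (cv2) and the standard library are available. Lean on these libraries where they do the work, as an engineer would, in place of code of your own. Each camera call takes 0.05 s, during which the arm holds its last target. There are 200 camera calls.

## Working session

There is one attempt and no reset: what is moved stays moved. The work goes in short steps, Python scripts to look and compute and a tool call to move; the robot and the scene stay as the last step left them, time stands still between calls to the robot, and variables do not carry over. Pictures are saved under pics/ and viewed, about 8 in all and at most 12, crops included, and the job is handed in when it is done.

Besides the shell and the picture viewer there is one more tool, called after "Request:" as a command line: name --argument value ..., lists and objects as JSON in quotes. move_arm: Moves the arm, as the interface text tells. Its arguments: {"type":"object","properties":{"deltas":{"type":"array","items":{"type":"number"}},"claw":{"type":"number"},"force":{"type":"number"}},"required":["deltas"]}

```bash
mkdir -p pics; cat > h.py <<'E'
import numpy as np, cv2
from workcell import manip
def cal(n):
    c=manip.get_calibration(n); f=240/np.tan(np.radians(c["fovy"])/2)
    return f,c["cx"],c["cy"],np.array(c["R"]),np.array(c["t"])
def ray(n,u,v,z):
    f,cx,cy,R,t=cal(n); d=R.T@np.array([(u-cx)/f,(v-cy)/f,1]); o=-R.T@t
    return o+d*(z-o[2])/d[2]
def proj(n,X):
    f,cx,cy,R,t=cal(n); p=R@np.array(X)+t; return f*p[0]/p[2]+cx,f*p[1]/p[2]+cy
E
python3 - <<'E'
from h import *
s=manip.observe(); print(s)
for n in("scene","top"):
    cv2.imwrite(f"pics/{n}0.png",manip.camera(n)); c=cal(n); print(n,c[0],c[1:3],-c[3].T@c[4],c[3].round(2).tolist())
E
```

```text
{'t': 0.0, 'joint_positions': array([ 82.5762689 ,  28.75238512, -24.45190319,  88.89104069,
        12.65149879,  65.21932817, -12.04867294]), 'joint_vel': array([-0.07944394, -0.04402377,  0.02875759,  0.03238216, -0.10484715,
        0.03318019,  0.01741269]), 'effort': array([-1.13712495e-04, -5.66584396e+01, -5.81581369e+00, -2.79110295e+01,
       -6.84010657e-02,  3.08171986e-02,  2.48664219e-04]), 'tcp_pos': array([ 0.24846263, -0.59988955,  0.22569484]), 'tcp_rot': array([[ 9.23835151e-01,  3.82789936e-01, -6.92092068e-04],
       [ 3.82790559e-01, -9.23833438e-01,  1.77945818e-03],
       [ 4.17808897e-05, -1.90885233e-03, -9.99998177e-01]]), 'wrist_force': array([-0.77098159,  0.21629653,  0.1166124 ]), 'torque': array([-0.02631674, -0.01073609, -0.00641119]), 'finger_gap': 0.09149614751965858}
scene 541.4091121596222 (317.72565139536994, 237.898743186888) [0.02305821 0.4714843  0.98925609] [[-0.66, -0.75, -0.0], [-0.57, 0.5, -0.65], [0.49, -0.43, -0.76]]
top 464.2904469429553 (319.28589263871805, 229.98096633719481) [ 0.41151888 -0.06375006  1.22237699] [[-0.03, -1.0, -0.02], [-0.99, 0.03, -0.15], [0.15, 0.01, -0.99]]
```

View pics/top0.png

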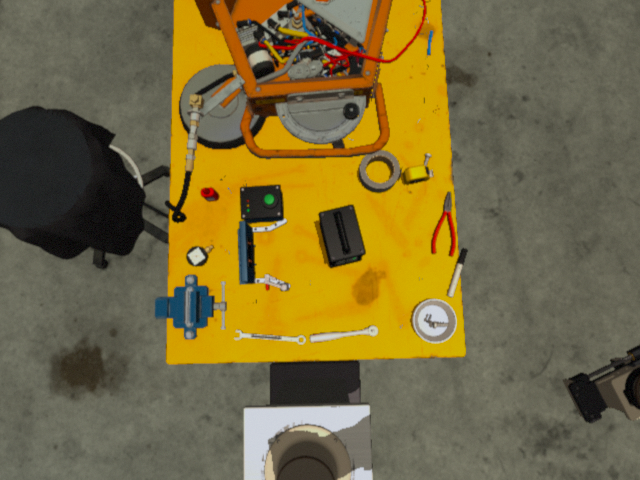

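View pics/scene0.png

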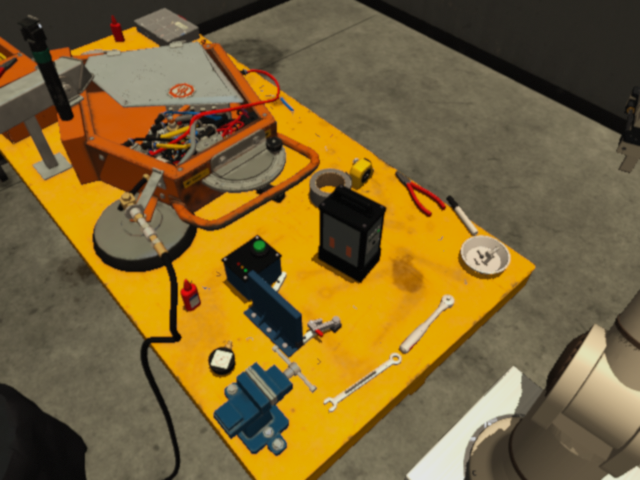

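The top view shows the pack lid at about (341,235), the back stop at (246,252), the button at (270,200) and the catch at (275,284). The robot comes in from the right. Next I'll take an enlarged crop to measure from.

```bash
python3 - <<'E'
from h import *
im=cv2.imread("pics/top0.png"); hsv=cv2.cvtColor(im,cv2.COLOR_BGR2HSV)
c=im[170:310,220:400]; c=cv2.convertScaleAbs(c,alpha=1.5,beta=15)
cv2.imwrite("pics/crop0.png",cv2.resize(c,None,fx=4.2,fy=4.2,interpolation=cv2.INTER_CUBIC))
def big(m,x0,x1,y0,y1):
    k=np.zeros_like(m);k[y0:y1,x0:x1]=m[y0:y1,x0:x1]
    cs,_=cv2.findContours(k,0,2); return max(cs,key=cv2.contourArea)
# button
b=big(cv2.inRange(hsv,(45,100,60),(85,255,255)),240,290,180,220); (u,v),r=cv2.minEnclosingCircle(b); print("button",u,v,r,ray("top",u,v,.104))
# pack dark silhouette
p=big(cv2.inRange(hsv,(0,0,0),(180,255,75)),305,380,190,280); R=cv2.minAreaRect(p); print("pack",R); 
for q in cv2.approxPolyDP(p,3,True)[:,0]: print(q,ray("top",*q,.18).round(4),ray("top",*q,0).round(4))
bl=big(cv2.inRange(hsv,(95,90,20),(125,255,255)),230,270,215,290); R=cv2.minAreaRect(bl);print("stop",R)
for q in cv2.boxPoints(R): print(q.round(1),ray("top",*q,.12).round(4),ray("top",*q,0).round(4))
E
```

```text
button 268.75 199.0 5.483028411865234 [0.66477648 0.07513086 0.104     ]
pack ((341.058837890625, 235.73532104492188), (55.78319549560547, 37.593021392822266), 75.96376037597656)
[351 205] [ 0.6276 -0.1227  0.18  ] [ 0.665  -0.1328  0.    ]
[319 213] [ 0.6113 -0.049   0.18  ] [ 0.6458 -0.0464  0.    ]
[331 267] [ 0.4872 -0.0726  0.18  ] [ 0.5003 -0.0741  0.    ]
[359 260] [ 0.5012 -0.1359  0.18  ] [ 0.5166 -0.1483  0.    ]
[364 253] [ 0.5166 -0.1477  0.18  ] [ 0.5348 -0.1622  0.    ]
stop ((247.0365447998047, 247.78067016601562), (27.398530960083008, 69.16747283935547), 15.572542190551758)
[224.6 277.4] [0.4741 0.1803 0.12  ] [0.4809 0.2068 0.    ]
[243.1 210.8] [0.6339 0.1357 0.12  ] [0.6581 0.1574 0.    ]
[269.5 218.1] [0.6138 0.0718 0.12  ] [0.6358 0.0865 0.    ]
[250.9 284.8] [0.455  0.1175 0.12  ] [0.4597 0.1373 0.    ]
```

View pics/crop0.png

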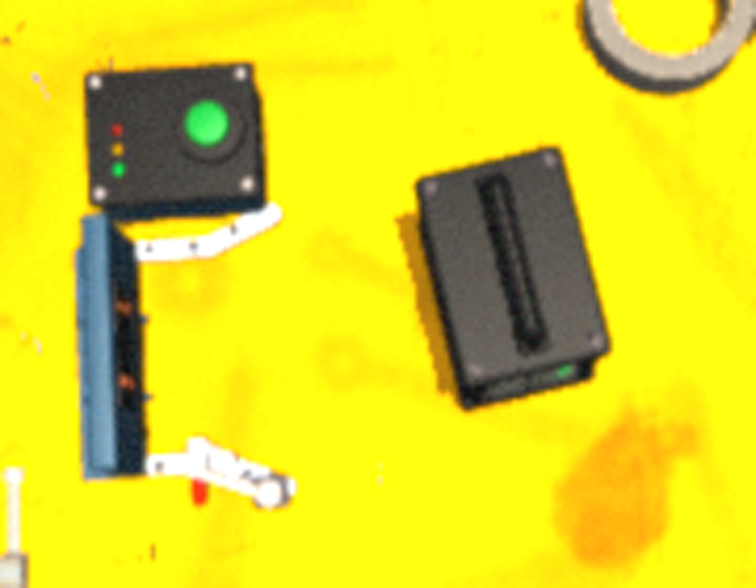

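The crop shows the lid corners at (417,182), (557,148), (609,350) and (462,378). The stop's top front edge runs (106,215) to (115,473), and the rails are white. I'll convert these points.

```bash
cat >> h.py <<'E'
def cr(u,v,z): return ray("top",(u+.5)/4.2-.5+220,(v+.5)/4.2-.5+170,z)
E
python3 - <<'E'
from h import *
L=np.array([cr(*p,.18) for p in[(417,182),(557,148),(609,350),(462,378)]])
print("lid c",L.mean(0).round(4), [np.linalg.norm(L[i]-L[(i+1)%4]).round(4) for i in range(4)])
for a,b in((1,0),(2,3)): d=L[b]-L[a]; print("ang x",np.degrees(np.arctan2(d[1],d[0])))
for a,b in((1,2),(0,3)): d=L[b]-L[a]; print("ang y",np.degrees(np.arctan2(d[1],d[0])))
for n,p,z in[("stopTF",(106,215),.12),("stopTN",(115,473),.12),("footF",(136,245),.0),("footN",(145,473),.0),("chTL",(86,75),.082),("chTR",(252,65),.082),("chBR",(264,203),.082),("chBL",(90,206),.082),("btn",(206,122),.104),("railF flare",(212,240),.014),("railF lane start",(140,252),.014),("railF lane2",(205,247),.014),("tipF",(277,215),.014),("tabtip",(200,502),.025),("pivot",(268,492),.035),("pawl nose",(198,440),.032)]:
    print(n,cr(*p,z).round(4))
E
```

```text
lid c [ 0.565  -0.0983  0.18  ] [np.float64(0.0785), np.float64(0.1137), np.float64(0.0802), np.float64(0.1095)]
ang x 102.13067992331578
ang x 99.15515415266596
ang y -168.0001649313883
ang y -168.83748087860633
stopTF [0.6091 0.1316 0.12  ]
stopTN [0.4612 0.1269 0.12  ]
footF [0.6106 0.1337 0.    ]
footN [0.4661 0.1288 0.    ]
chTL [0.7018 0.1501 0.082 ]
chTR [0.7048 0.05   0.082 ]
chBR [0.6203 0.044  0.082 ]
chBL [0.6216 0.1478 0.082 ]
btn [0.6656 0.0753 0.104 ]
railF flare [0.6101 0.0835 0.014 ]
railF lane start [0.6038 0.129  0.014 ]
railF lane2 [0.6057 0.088  0.014 ]
tipF [0.6248 0.0424 0.014 ]
tabtip [0.4464 0.0913 0.025 ]
pivot [0.451  0.0487 0.035 ]
pawl nose [0.4838 0.0913 0.032 ]
```

```bash
cat >> h.py <<'E'
from scipy.spatial.transform import Rotation as Ro
BO=np.array([.5365,.0875,0]); BY=91.8
def pose(yaw,tilt,sgn):
    a=np.radians(yaw); f=np.array([np.cos(a),np.sin(a),0]); k=np.array([0,0,1.]); l=np.cross(k,f)
    t=np.radians(tilt); z=f*np.sin(t)-k*np.cos(t); y=sgn*l; return np.c_[np.cross(y,z),y,z]
def bay(x,y,z):
    a=np.radians(BY); return BO+[x*np.cos(a)-y*np.sin(a),x*np.sin(a)+y*np.cos(a),z]
def go(p,R):
    s=manip.observe(); R0=s["tcp_rot"]; d=R0.T@(np.array(p)-s["tcp_pos"]); w=Ro.from_matrix(R0.T@R).as_rotvec(degrees=True)
    print("t",s["t"],"pos",s["tcp_pos"].round(4),"F",s["wrist_force"].round(1),"gap",s["finger_gap"].round(3),"delta",d.round(4),w.round(2),"rows",max(np.linalg.norm(d)/.0417,np.linalg.norm(w)/7.16).round(1)); print("q",s["joint_positions"].round(1))
E
python3 - <<'E'
from h import *
s=manip.observe(); f,cx,cy,R,t=cal("wrist"); print("cam in tool",s["tcp_rot"].T@(-R.T@t-s["tcp_pos"]), (R@s["tcp_rot"]).round(2).tolist())
f=np.array([np.cos(np.radians(101.2)),np.sin(np.radians(101.2)),0])
c=np.array([.565,-.0983,0]); p=c-f*(.042+.07)+[0,0,.15]; print(p)
for sg in(1,-1): go(p,pose(101.2,40,sg))
print("tape rule",ray("top",418,173,.062),"roll",ray("top",380,172,.048))
E
```

```text
cam in tool [ 0.07990861 -0.00038525 -0.15820443] [[0.0, 1.0, -0.0], [-0.95, 0.0, -0.3], [-0.3, 0.0, 0.95]]
[ 0.58675425 -0.20816698  0.15      ]Traceback (most recent call last):
  File "<stdin>", line 5, in <module>
  File "h.py", line 21, in go
    print("t",s["t"],"pos",s["tcp_pos"].round(4),"F",s["wrist_force"].round(1),"gap",s["finger_gap"].round(3),"delta",d.round(4),w.round(2),"rows",max(np.linalg.norm(d)/.0417,np.linalg.norm(w)/7.16).round(1)); print("q",s["joint_positions"].round(1))
                                                                                     ^^^^^^^^^^^^^^^^^^^^^
AttributeError: 'float' object has no attribute 'round'
```

```bash
sed -i 's/s\["finger_gap"\].round(3)/round(s["finger_gap"],3)/; s/w)\/7.16).round(1))/w)\/7.16))/' h.py; python3 - <<'E'
from h import *
print("tape rule",ray("top",418,173,.062),"roll",ray("top",380,172,.048))
go([.5868,-.21,.18],pose(101.2,40,-1))
E
```

```text
tape rule [ 0.73051325 -0.3041774   0.062     ] roll [ 0.74023152 -0.20876407  0.048     ]
t 0.1 pos [ 0.2485 -0.5999  0.2258] F [-0.2 -0.2 -0.7] gap 0.092 delta [ 0.4618 -0.2307  0.0462] [ 27.32  33.34 -75.28] rows 12.427696744440759
q [ 82.6  28.8 -24.5  88.9  12.6  65.2 -12. ]
```

Request:
move_arm --deltas '[0.03,-0.015,0,2,2.4,-5.4,0.065,-0.032,0,4,4.8,-10.8,0.1,-0.05,0,6,7.2,-16.2,0.135,-0.067,0,8,9.6,-21.6,0.17,-0.085,0,10,12,-27,0.205,-0.102,0,12,14.4,-32.4,0.24,-0.12,0,14,16.8,-37.8,0.27,-0.135,0,16,19.2,-43.2]' --claw -0.5

```text
t: 0.77
tcp_pos: [0.4474, -0.3696, 0.2262]
tcp_rot: [[0.387, 0.921, 0.04], [0.832, -0.368, 0.415], [0.397, -0.128, -0.909]]
wrist_force: [0.2, -0.9, -0.1]
finger_gap: 0.0687
```

```bash
python3 -c "
from h import *
go([.5868,-.22,.18],pose(101.2,40,-1))"
```

```text
t 0.7667 pos [ 0.4474 -0.3696  0.2262] F [ 0.2 -0.9 -0.1] gap 0.069 delta [0.1602 0.0793 0.1097] [ 11.32  13.81 -31.83] rows 5.096519641514094
q [ 75.6  37.5 -41.9  85.9   3.3  78.1  12.9]
```

Request:
move_arm --deltas '[0.027,0.013,0.018,1.9,2.3,-5.3,0.053,0.026,0.036,3.8,4.6,-10.6,0.08,0.04,0.055,5.7,6.9,-15.9,0.107,0.053,0.073,7.5,9.2,-21.2,0.133,0.066,0.091,9.4,11.5,-26.5,0.16,0.079,0.11,11.3,13.8,-31.8,0.16,0.079,0.11,11.3,13.8,-31.8,0.16,0.079,0.11,11.3,13.8,-31.8]'

```text
t: 1.43
tcp_pos: [0.5869, -0.2159, 0.1773]
tcp_rot: [[-0.151, 0.98, -0.13], [0.748, 0.199, 0.634], [0.647, -0.001, -0.763]]
wrist_force: [0.1, -0.5, 0.1]
finger_gap: 0.0687
```

```bash
python3 - <<'E'
from h import *
go([.5868,-.22,.02],pose(101.2,40,-1))
cv2.imwrite("pics/w1.png",np.vstack([np.hstack([cv2.resize(manip.camera(n)[:, :],(400,300)) for n in("wrist","scene")])]))
E
```

```text
t 1.4333 pos [ 0.5869 -0.2159  0.1773] F [ 0.1 -0.5  0.1] gap 0.069 delta [-0.1047 -0.0007  0.1174] [-0.24 -0.3   0.15] rows 3.7723161768184363
q [ 59.4  56.5 -49.5  72.2   5.2  86.9  28.2]
```

View pics/w1.png

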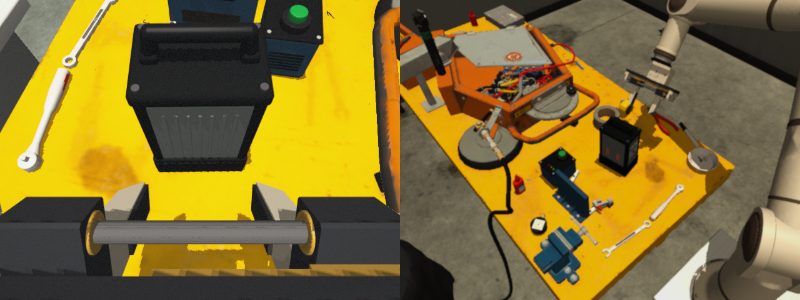

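The wrist view shows the fingers squared up behind the pack's outer face. Next I'll lower them to the base.

Request:
move_arm --deltas '[-0.026,0,0.03,0,0,0,-0.052,0,0.059,0,0,0,-0.078,0,0.088,0,0,0,-0.104,0,0.117,0,0,0,-0.104,0,0.117,0,0,0,-0.104,0,0.117,0,0,0]'

```text
t: 2.03
tcp_pos: [0.5846, -0.226, 0.0213]
tcp_rot: [[-0.142, 0.982, -0.126], [0.752, 0.19, 0.632], [0.644, -0.005, -0.765]]
wrist_force: [-0.1, 0.4, 1.4]
finger_gap: 0.0691
```

```bash
python3 - <<'E'
from h import *
cv2.imwrite("pics/s2.png",np.hstack([manip.camera("scene")[100:340,280:620],manip.camera("top")[120:360,250:500]]))
f=np.array([np.cos(np.radians(101.2)),np.sin(np.radians(101.2)),0]); c=np.array([.565,-.0983,0])
go(c-f*(.042+.008)+[0,0,.02],pose(101.2,40,-1))
E
```

```text
t 2.1333 pos [ 0.5881 -0.2261  0.0257] F [ 0.1 -0.5  0.5] gap 0.069 delta [0.0576 0.0019 0.0556] [ 0.2   0.12 -0.09] rows 1.9215082887219168
q [ 58.1  66.5 -45.3  72.9  10.   77.4  32.3]
```

View pics/s2.png

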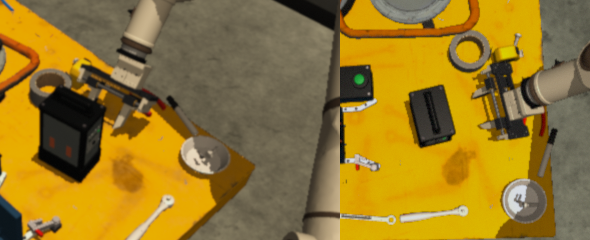

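The fingertips are low behind the pack and clear of the tape rule and the pliers. Now I'll move forward to gentle contact.

Request:
move_arm --deltas '[0.007,0,0.013,0,0,0,0.018,0,0.021,0,0,0,0.029,0,0.031,0,0,0,0.04,0,0.04,0,0,0,0.048,0.001,0.047,0,0,0,0.054,0.001,0.052,0,0,0,0.058,0.001,0.055,0,0,0,0.061,0.001,0.058,0,0,0]'

```text
t: 2.8
tcp_pos: [0.5747, -0.146, 0.0218]
tcp_rot: [[-0.149, 0.982, -0.117], [0.756, 0.189, 0.626], [0.637, 0.004, -0.771]]
wrist_force: [1.0, -10.1, 6.0]
finger_gap: 0.0684
```

```bash
python3 - <<'E'
from h import *
f=np.array([np.cos(np.radians(101.2)),np.sin(np.radians(101.2)),0]); c=np.array([.565,-.0983,0])
go(c+f*(.06-.05)+[0,0,.02],pose(101.2,40,-1))
E
```

```text
t 2.8 pos [ 0.5747 -0.146   0.0218] F [  1.  -10.1   6. ] gap 0.068 delta [ 0.0441 -0.0005  0.0387] [ 0.37  0.42 -0.07] rows 1.4075164476743056
q [ 57.3  63.5 -46.7  83.4   9.   68.7  28.3]
```

Request:
move_arm --deltas '[0.006,0,0.005,0,0,0,0.012,0,0.01,0,0,0,0.018,0,0.015,0,0,0,0.024,0,0.02,0,0,0,0.03,0,0.025,0,0,0,0.036,0,0.03,0,0,0,0.042,0,0.035,0,0,0,0.048,0,0.04,0,0,0]'

```text
t: 3.47
tcp_pos: [0.5655, -0.09, 0.0217]
tcp_rot: [[-0.147, 0.983, -0.11], [0.762, 0.183, 0.622], [0.631, 0.007, -0.775]]
wrist_force: [1.3, -8.8, 3.7]
finger_gap: 0.0687
```

```bash
cat >> h.py <<'E'
def b2(p): 
    a=np.radians(BY); d=np.array(p)-BO; return np.array([d[0]*np.cos(a)+d[1]*np.sin(a),-d[0]*np.sin(a)+d[1]*np.cos(a),d[2]]).round(4)
E
python3 - <<'E'
from h import *
im=manip.camera("top")
c=cv2.convertScaleAbs(im[170:310,220:400],alpha=1.5,beta=15)
cv2.imwrite("pics/crop3.png",cv2.resize(c,None,fx=4.2,fy=4.2,interpolation=cv2.INTER_CUBIC))
s=manip.observe();print(b2(s["tcp_pos"]))
go([0.563,-.08,.02],pose(101.2,40,-1))
E
```

```text
[-0.1756 -0.0227  0.022 ]
t 3.5167 pos [ 0.5647 -0.0873  0.022 ] F [ 0.5 -2.5 -1.1] gap 0.069 delta [ 0.0046 -0.0003  0.0063] [ 0.61  0.72 -0.14] rows 0.18653847181344788
q [ 56.   61.4 -47.8  90.1   8.2  62.6  25.1]
```

View pics/crop3.png

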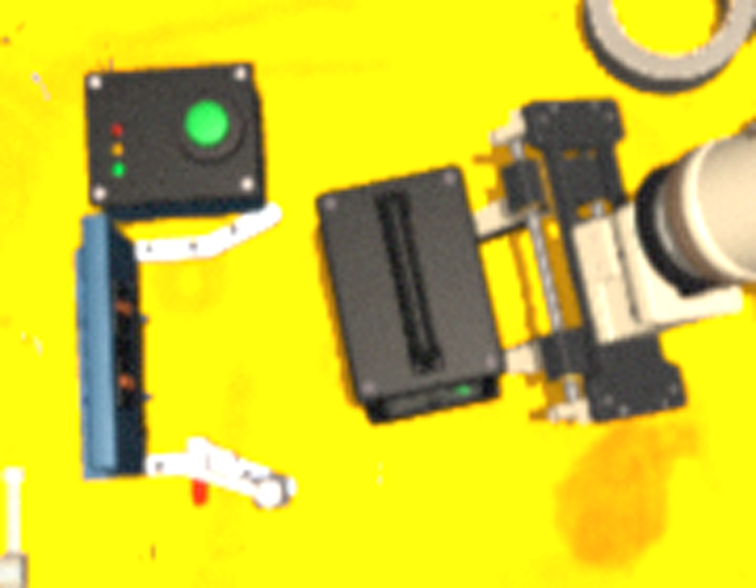

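The pack is upright and has advanced about 57 mm. Its lid corners are at (317,195), (460,167), (499,368) and (360,400).

```bash
cat >> h.py <<'E'
def lid(P):
    L=np.array([cr(*p,.18) for p in P]); d=L[0]-L[1]+L[3]-L[2]; e=L[3]-L[0]+L[2]-L[1]
    A=lambda v:np.degrees(np.arctan2(v[1],v[0]))-BY
    print("lid bay",b2(L.mean(0)),"yaw x",A(d),"yaw y",(A(e)-90)%360)
E
python3 - <<'E'
from h import *
lid([(417,182),(557,148),(609,350),(462,378)])
lid([(317,195),(460,167),(499,368),(360,400)])
E
```

```text
lid bay [-0.1866 -0.0226  0.18  ] yaw x 8.826980776397718 yaw y 9.788955480364393
lid bay [-0.131  -0.0162  0.18  ] yaw x 8.610574521882157 yaw y 8.00323223011435
```

Request:
move_arm --deltas '[0.007,0,0.006,0,0,0,0.014,0,0.012,0,0,0,0.021,0,0.0175,0,0,0,0.028,0,0.0235,0,0,0,0.035,0,0.029,0,0,0,0.042,0,0.035,0,0,0,0.049,0,0.041,0,0,0,0.056,0,0.046,0,0,0]'

```text
t: 4.18
tcp_pos: [0.554, -0.0206, 0.0217]
tcp_rot: [[-0.146, 0.984, -0.106], [0.764, 0.18, 0.619], [0.628, 0.009, -0.778]]
wrist_force: [1.4, -8.0, 0.9]
finger_gap: 0.069
```

```bash
python3 - <<'E'
from h import *
im=manip.camera("top")
c=cv2.convertScaleAbs(im[170:310,220:400],alpha=1.5,beta=15)
cv2.imwrite("pics/crop4.png",cv2.resize(c,None,fx=4.2,fy=4.2,interpolation=cv2.INTER_CUBIC))
s=manip.observe();print(b2(s["tcp_pos"]))
go(bay(-.05,0,.02),pose(91.8,40,-1))
E
```

```text
[-0.1056 -0.0131  0.0222]
t 4.2333 pos [ 0.5529 -0.0177  0.0222] F [ 1.2 -1.5 -1.2] gap 0.069 delta [ 0.0429 -0.0045  0.0376] [-5.18  0.9   7.08] rows 1.3711056247068896
q [ 53.4  59.4 -49.1  96.7   7.2  55.7  21.3]
```

View pics/crop4.png

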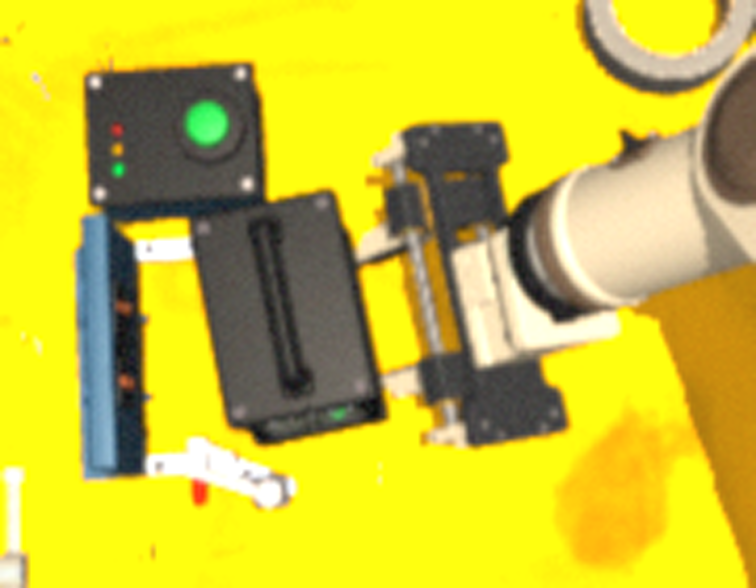

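```bash
python3 - <<'E'
from h import *
lid([(191,220),(333,192),(382,393),(231,425)])
E
```

```text
lid bay [-0.063  -0.0067  0.18  ] yaw x 8.175102971895356 yaw y 9.50793124698373
```

Request:
move_arm --deltas '[0.0054,-0.0006,0.0047,-0.7,0.1,1,0.0108,-0.0012,0.0094,-1.4,0.2,2,0.0162,-0.0018,0.0141,-2.2,0.3,3,0.0216,-0.0024,0.0188,-3,0.5,4,0.027,-0.003,0.0235,-3.7,0.6,5,0.0324,-0.0036,0.0282,-4.4,0.7,6,0.036,-0.004,0.0314,-5.2,0.9,7.1]'

```text
t: 4.82
tcp_pos: [0.5425, 0.0238, 0.0207]
tcp_rot: [[-0.021, 1.0, -0.014], [0.769, 0.025, 0.639], [0.639, 0.003, -0.769]]
wrist_force: [-1.8, -13.0, 8.5]
finger_gap: 0.0691
```

```bash
python3 - <<'E'
from h import *
s=manip.observe();print(b2(s["tcp_pos"]))
im=manip.camera("top")
c=cv2.convertScaleAbs(im[170:310,220:400],alpha=1.5,beta=15)
cv2.imwrite("pics/crop5.png",cv2.resize(c,None,fx=4.2,fy=4.2,interpolation=cv2.INTER_CUBIC))
go(bay(-.05,0,.02),pose(91.8,40,-1))
E
```

```text
[-0.0639 -0.004   0.0207]
t 4.8667 pos [0.5417 0.0251 0.0206] F [ 0.8 -7.5  4.4] gap 0.069 delta [ 0.0092 -0.0033  0.0085] [ 0.32  0.22 -0.25] rows 0.31080988311294433
q [ 54.5  57.2 -49.8 105.    3.4  44.6  15.3]
```

View pics/crop5.png

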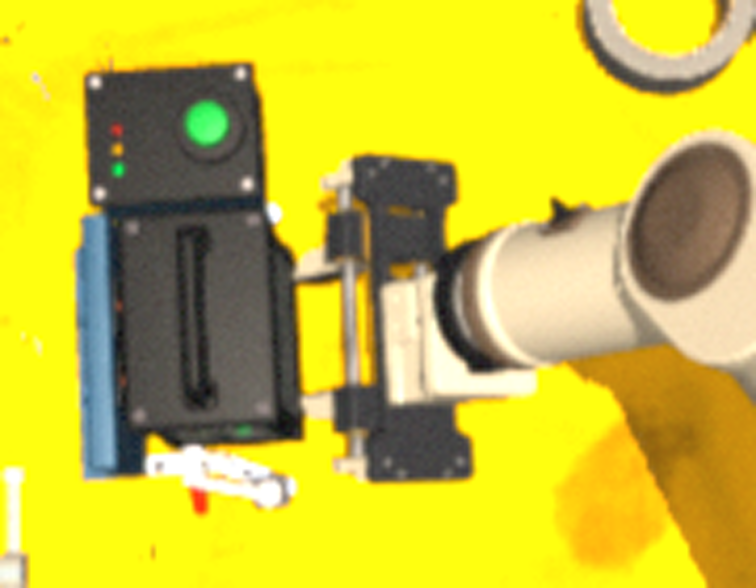

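The pack is upright, aligned in the lane, and the catch is deflected. About 14 mm remain, so I'll push slowly from here.

Request:
move_arm --deltas '[0.0018,-0.0003,0.0015,0,0,0,0.0036,-0.0006,0.003,0,0,0,0.0054,-0.001,0.0045,0,0,0,0.0072,-0.0014,0.006,0,0,0,0.009,-0.0018,0.0075,0,0,0,0.0108,-0.002,0.009,0,0,0,0.0126,-0.002,0.0105,0,0,0,0.0135,-0.002,0.0113,0,0,0]'

```text
t: 5.53
tcp_pos: [0.5414, 0.0377, 0.0204]
tcp_rot: [[-0.018, 1.0, -0.01], [0.772, 0.02, 0.636], [0.636, 0.004, -0.772]]
wrist_force: [-2.7, -16.9, 9.3]
finger_gap: 0.0687
```

```bash
python3 - <<'E'
from h import *
s=manip.observe();print(b2(s["tcp_pos"]))
im=manip.camera("top")
c=cv2.convertScaleAbs(im[170:310,220:400],alpha=1.5,beta=15)
cv2.imwrite("pics/crop6.png",cv2.resize(c,None,fx=4.2,fy=4.2,interpolation=cv2.INTER_CUBIC))
go(bay(-.05,0,.02),pose(91.8,40,-1))
E
```

```text
[-0.0499 -0.0033  0.0204]
t 5.5833 pos [0.5414 0.0376 0.0204] F [ -3.2 -13.3   8.2] gap 0.069 delta [-0.0003 -0.0033  0.0003] [ 0.57  0.53 -0.36] rows 0.12018680695805015
q [ 53.5  56.7 -49.8 106.    3.2  43.   14.3]
```

View pics/crop6.png

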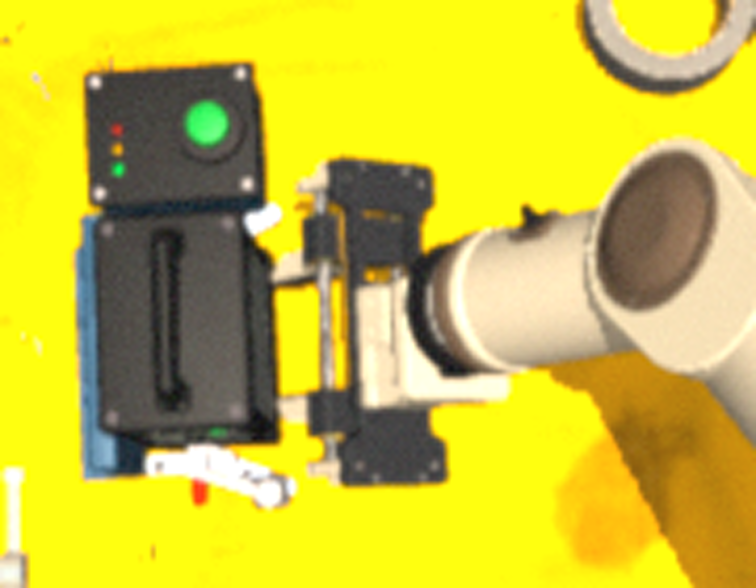

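The tab is back near its rest position (200,502). I'll press a little further to confirm the stop by force.

Request:
move_arm --deltas '[0.0015,0,0.0013,0,0,0,0.003,0,0.0025,0,0,0,0.0045,0,0.0037,0,0,0,0.0055,0,0.0045,0,0,0,0.0062,0,0.005,0,0,0,0.0062,0,0.005,0,0,0]'

```text
t: 6.08
tcp_pos: [0.543, 0.0382, 0.0197]
tcp_rot: [[-0.015, 1.0, -0.006], [0.777, 0.016, 0.629], [0.629, 0.005, -0.777]]
wrist_force: [-4.2, -20.7, 12.4]
finger_gap: 0.0689
```

```bash
python3 - <<'E'
from h import *
s=manip.observe();print(b2(s["tcp_pos"]),s["wrist_force"])
E
```

```text
[-0.0494 -0.005   0.0197] [ -4.23694717 -20.66459609  12.40960998]
```

Request:
move_arm --deltas '[0.004,0,0.0033,0,0,0,0.007,0,0.0057,0,0,0,0.01,0,0.008,0,0,0,0.012,0,0.0097,0,0,0,0.012,0,0.0097,0,0,0]'

```text
t: 6.5
tcp_pos: [0.545, 0.0388, 0.0173]
tcp_rot: [[-0.011, 1.0, 0.0], [0.787, 0.008, 0.616], [0.616, 0.007, -0.788]]
wrist_force: [-9.6, -42.3, 19.7]
finger_gap: 0.0691
```

```bash
python3 - <<'E'
from h import *
s=manip.observe();print(b2(s["tcp_pos"]),s["wrist_force"])
E
```

```text
[-0.049  -0.007   0.0173] [ -9.61266055 -42.30316295  19.67692423]
```

42 N with no further motion, so the pack is home against the stop. Now I'll back off and rise.

Request:
move_arm --deltas '[-0.02,0,-0.016,0,0,0,-0.042,0,-0.033,0,0,0,-0.063,0,-0.049,0,0,0,-0.04,0,-0.08,0,0,0,-0.02,0,-0.11,0,0,0,0,0,-0.14,0,0,0,0.03,0,-0.17,0,0,0,0.06,0,-0.2,0,0,0]' --claw 1

```text
t: 7.17
tcp_pos: [0.544, -0.0373, 0.212]
tcp_rot: [[-0.01, 1.0, 0.0], [0.787, 0.007, 0.617], [0.617, 0.006, -0.787]]
wrist_force: [0.3, 0.1, -0.3]
finger_gap: 0.0199
```

```bash
python3 - <<'E'
from h import *
im=manip.camera("top")
c=cv2.convertScaleAbs(im[170:310,220:400],alpha=1.5,beta=15)
s=cv2.convertScaleAbs(manip.camera("scene")[220:360,210:400],alpha=1.5,beta=15)
cv2.imwrite("pics/crop7.png",np.hstack([cv2.resize(c,(390,303),interpolation=2),cv2.resize(s,(410,303),interpolation=2)]))
go([.6655,.0755,.25],pose(0,0,-1)); go([.62,-.03,.28],Ro.from_euler("z",0).as_matrix()@np.diag([1,-1,-1.]))
E
```

```text
t 7.2667 pos [ 0.5477 -0.0356  0.2172] F [1.3 0.5 0.2] gap 0.012 delta [0.1056 0.1194 0.0433] [-29.19 -30.32  87.25] rows 13.529230549408545
q [ 63.7  41.  -58.3  99.3  -3.8  63.8  13.5]
t 7.2667 pos [ 0.5477 -0.0356  0.2172] F [1.3 0.5 0.2] gap 0.012 delta [ 0.0417  0.0733 -0.0456] [-29.19 -30.32  87.25] rows 13.529230549408545
q [ 63.7  41.  -58.3  99.3  -3.8  63.8  13.5]
```

View pics/crop7.png

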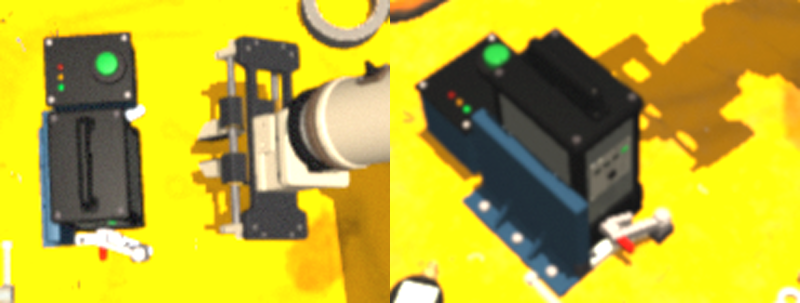

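The pack is flush against the stop, upright, and the catch is engaged. Now I'll reorient for the button, with the tool down and the jaws along world y.

Request:
move_arm --deltas '[0.003,0.005,-0.01,-2.1,-2.2,6.3,0.006,0.01,-0.02,-4.2,-4.4,12.6,0.01,0.015,-0.03,-6.3,-6.6,18.9,0.015,0.02,-0.04,-8.4,-8.7,25.2,0.02,0.03,-0.045,-10.5,-10.9,31.5,0.025,0.04,-0.046,-12.6,-13.1,37.8,0.03,0.05,-0.046,-14.7,-15.3,44,0.035,0.06,-0.046,-16.8,-17.4,50.3]'

```text
t: 7.93
tcp_pos: [0.6068, -0.0354, 0.2765]
tcp_rot: [[0.78, 0.61, 0.139], [0.564, -0.782, 0.266], [0.271, -0.129, -0.954]]
wrist_force: [0.4, 0.3, 0.0]
finger_gap: 0.0003
```

```bash
python3 - <<'E'
from h import *
go([.6655,.0755,.26],np.diag([1,-1,-1.]))
E
```

```text
t 7.9333 pos [ 0.6068 -0.0354  0.2765] F [0.4 0.3 0. ] gap 0.0 delta [ 0.1038 -0.0488  0.0534] [-12.31 -12.81  36.63] rows 5.6864845166623725
q [ 44.   22.  -42.5  97.9  -1.6  58.5 -47.8]
```

Request:
move_arm --deltas '[0.015,-0.007,0.008,-2,-2,6,0.03,-0.014,0.016,-4,-4,12,0.05,-0.024,0.026,-6,-6.2,18,0.07,-0.033,0.036,-8,-8.4,24,0.087,-0.041,0.045,-10,-10.5,30,0.104,-0.049,0.053,-12.3,-12.8,36.6,0.104,-0.049,0.053,-12.3,-12.8,36.6,0.104,-0.049,0.053,-12.3,-12.8,36.6]'

```text
t: 8.6
tcp_pos: [0.6649, 0.0809, 0.2592]
tcp_rot: [[1.0, 0.008, -0.002], [0.008, -1.0, 0.002], [-0.002, -0.002, -1.0]]
wrist_force: [-0.2, -1.2, -0.5]
finger_gap: 0.0006
```

```bash
python3 - <<'E'
from h import *
im=manip.camera("wrist"); hsv=cv2.cvtColor(im,cv2.COLOR_BGR2HSV)
m=cv2.inRange(hsv,(45,100,60),(85,255,255)); cs,_=cv2.findContours(m,0,2)
for c in cs:
    if cv2.contourArea(c)>60: (u,v),r=cv2.minEnclosingCircle(c); print(u,v,r,cv2.contourArea(c)/(3.14*r*r),ray("wrist",u,v,.104))
cv2.imwrite("pics/w8.png",im)
go([.6655,.0755,.12],np.diag([1,-1,-1.]))
E
```

```text
327.5 223.43939208984375 16.628496170043945 0.9185336988356446 [0.66386857 0.07178311 0.104     ]
t 8.65 pos [0.6649 0.0777 0.2594] F [-0.3 -0.7  0.7] gap 0.0 delta [0.0008 0.0023 0.1394] [-0.05  0.08  0.3 ] rows 3.3430354432581306
q [  10.5   29.9  -28.4   83.5   14.5   70.3 -109.4]
```

View pics/w8.png

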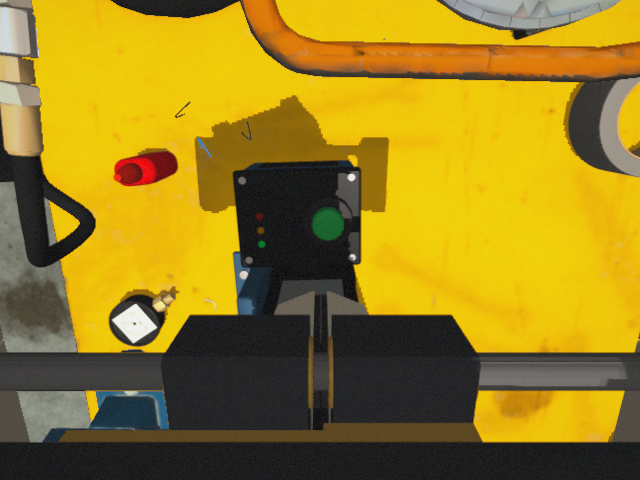

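The wrist view shows the button at (327,223) beyond the closed fingers. It agrees with the top view to about 3 mm. I'll descend to just above it.

Request:
move_arm --deltas '[0,0.002,0.035,0,0,0,0,0.004,0.07,0,0,0,0,0.004,0.105,0,0,0,0,0.004,0.138,0,0,0,0,0.004,0.138,0,0,0,0,0.004,0.138,0,0,0]'

```text
t: 9.15
tcp_pos: [0.663, 0.0711, 0.1198]
tcp_rot: [[1.0, 0.003, -0.006], [0.003, -1.0, -0.0], [-0.006, -0.0, -1.0]]
wrist_force: [-0.3, 0.3, -0.3]
finger_gap: 0.0003
```

```bash
python3 - <<'E'
from h import *
go([.6645,.0735,.098],np.diag([1,-1,-1.]))
E
```

```text
t 9.15 pos [0.663  0.0711 0.1198] F [-0.3  0.3 -0.3] gap 0.0 delta [ 0.0017 -0.0024  0.0218] [-0.    0.34  0.19] rows 0.5280645873205422
q [   9.6   37.4  -26.1   90.7   18.6   56.6 -112. ]
```

Request:
move_arm --deltas '[0.0015,-0.002,0.006,0,0,0,0.0015,-0.002,0.012,0,0,0,0.0015,-0.002,0.016,0,0,0,0.0015,-0.002,0.02,0,0,0,0.0015,-0.002,0.022,0,0,0,0.0015,-0.002,0.0235,0,0,0,0.0015,-0.002,0.0235,0,0,0]'

```text
t: 9.73
tcp_pos: [0.6656, 0.0729, 0.0983]
tcp_rot: [[1.0, 0.003, -0.003], [0.003, -1.0, -0.001], [-0.003, 0.001, -1.0]]
wrist_force: [-1.4, -1.7, 7.7]
finger_gap: 0.0002
```

At 7.7 N and z = 0.098 the button is fully pressed. Now I'll rise clear.

Request:
move_arm --deltas '[0,0,-0.03,0,0,0,0,0,-0.065,0,0,0,0,0,-0.1,0,0,0,0,0,-0.14,0,0,0,0,0,-0.18,0,0,0,0,0,-0.2,0,0,0,0,0,-0.2,0,0,0]'

```text
t: 10.32
tcp_pos: [0.6691, 0.0744, 0.3056]
tcp_rot: [[1.0, 0.004, 0.008], [0.004, -1.0, 0.001], [0.008, -0.001, -1.0]]
wrist_force: [-0.7, -0.0, 0.1]
finger_gap: 0.0004
```

Request:
move_arm --deltas '[0,0.035,0,0,0,0,0,0.07,0,0,0,0,0,0.105,0,0,0,0,0,0.14,0,0,0,0,0,0.175,0,0,0,0,0,0.2,0,0,0,0,0,0.2,0,0,0,0,0,0.2,0,0,0]'

```text
invalid input
```

```bash
python3 - <<'E'
from h import *
c=cv2.convertScaleAbs(manip.camera("top")[160:320,200:400],alpha=1.5,beta=15)
s=cv2.convertScaleAbs(manip.camera("scene")[220:380,200:400],alpha=1.5,beta=15)
cv2.imwrite("pics/f9.png",np.hstack([cv2.resize(a,(400,320),interpolation=2) for a in(c,s)])); print(manip.observe()["wrist_force"])
E
```

```text
[ 0.48089879  0.7724685  -0.59121809]
```

View pics/f9.png

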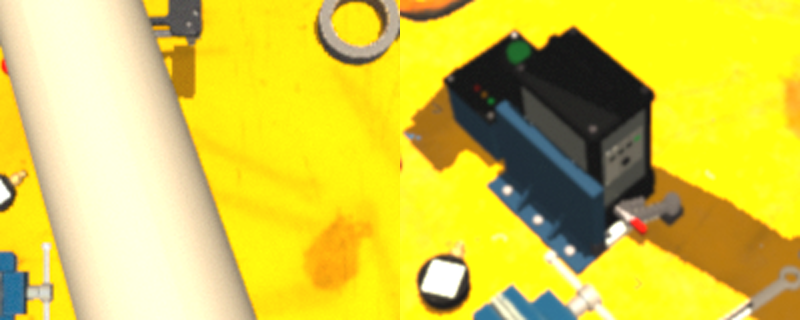

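The scene view shows the pack home and upright, and the button released. The sideways move was refused, so I'll repeat it and then check the catch from above.

Request:
move_arm --deltas '[0,0.035,0,0,0,0,0,0.07,0,0,0,0,0,0.105,0,0,0,0,0,0.14,0,0,0,0,0,0.175,0,0,0,0,0,0.21,0,0,0,0,0,0.24,0,0,0,0,0,0.24,0,0,0]'

```text
invalid input
```

```bash
python3 - <<'E'
from h import *
a=cv2.imread("pics/top0.png"); b=manip.camera("top")
f=lambda i:cv2.resize(cv2.convertScaleAbs(i[170:310,225:325],alpha=1.4,beta=10),(400,560),interpolation=2)
cv2.imwrite("pics/f10.png",np.hstack([f(a),f(b)])); s=manip.observe();print(s["wrist_force"],s["tcp_pos"],s["t"])
def tab(i):
    h=cv2.cvtColor(i,cv2.COLOR_BGR2HSV); m=(cv2.inRange(h,(0,120,60),(8,255,255))|cv2.inRange(h,(170,120,60),(180,255,255)))[272:298,255:285]
    y,x=np.nonzero(m); return len(x),x.mean()+255,y.mean()+272
print(tab(a),tab(b))
E
```

```text
[0.63901842 0.09677881 0.09042872] [0.66562658 0.07309211 0.29770205] 10.4667
(15, np.float64(266.93333333333334), np.float64(286.3333333333333)) (0, np.float64(nan), np.float64(nan))<stdin>:7: RuntimeWarning: Mean of empty slice.
  ret = ret.dtype.type(ret / rcount)
```

Request:
move_arm --deltas '[0,0.04,0,0,0,0,0,0.08,0,0,0,0,0,0.12,0,0,0,0,0,0.16,0,0,0,0,0,0.2,0,0,0,0,0,0.24,0,0,0,0,0,0.24,0,0,0,0,0,0.24,0,0,0,0]'

```text
t: 11.13
tcp_pos: [0.6645, -0.1719, 0.2947]
tcp_rot: [[1.0, -0.004, -0.009], [-0.004, -1.0, -0.001], [-0.009, 0.002, -1.0]]
wrist_force: [-0.3, 1.1, -0.1]
finger_gap: 0.0008
```

```bash
python3 - <<'E'
from h import *
a=cv2.imread("pics/top0.png"); b=manip.camera("top"); e=manip.camera("scene")
s=manip.observe();print(s["wrist_force"],s["tcp_pos"],s["t"])
def tab(i):
    h=cv2.cvtColor(i,cv2.COLOR_BGR2HSV); m=(cv2.inRange(h,(0,120,60),(8,255,255))|cv2.inRange(h,(170,120,60),(180,255,255)))[272:298,255:285]
    y,x=np.nonzero(m); return len(x),x.mean()+255,y.mean()+272
print(tab(a),tab(b))
c5=cv2.imread("pics/crop5.png");c6=cv2.imread("pics/crop6.png");c0=cv2.imread("pics/crop0.png")
fb=cv2.resize(cv2.convertScaleAbs(b[170:310,220:400],alpha=1.5,beta=15),None,fx=4.2,fy=4.2,interpolation=2)
for n,c in(("rest",c0),("deflected",c5),("pushed",c6),("now",fb)):
    h=cv2.cvtColor(c,cv2.COLOR_BGR2HSV); m=(cv2.inRange(h,(0,170,120),(8,255,255))|cv2.inRange(h,(172,170,120),(180,255,255)))[450:530,170:240]; y,x=np.nonzero(m); print(n,len(x),x.mean()+170,y.mean()+450,y.max()+450)
# pack/stop gap: lid left edge row through middle vs stop
d=cv2.absdiff(b,a)[170:310,300:460]; print("ok")
E
```

```text
[-0.61630132  0.74178724  0.39437525] [ 0.66563684 -0.1660415   0.29585072] 11.2333
(15, np.float64(266.93333333333334), np.float64(286.3333333333333)) (15, np.float64(266.93333333333334), np.float64(286.3333333333333))
rest 176 199.04545454545456 491.35227272727275 501
deflected 168 198.99404761904762 500.14285714285717 510
pushed 166 198.9578313253012 491.46385542168673 501
now 170 198.91176470588235 491.44117647058823 501
ok
```

```bash
python3 -c "
from h import *
print(manip.finish_job())"
```

```text
the job is handed in; nothing more can be done
None
```

The pack is in the charging bay and the green start button has been pressed. I handed the job in at about 11 s of the 48 s allowed.

**Pack:** I pushed it along the table with the two fingertips low on its base and straightened it as it entered the lane. At the back stop it held still under a 42 N push. In the camera views it stayed upright.

**Catch:** The red tab of the spring catch was pushed aside as the pack slid in. It is now back at its rest position to within a pixel, so the catch should be snapped into the pocket.

**Button:** I pressed it only after the pack was home. The fingertips reached z = 0.098 m with 7.7 N, which corresponds to full travel.

**Clear of everything:** The arm is raised and moved aside, and the wrist force is about zero. In the views I took, the other items looked undisturbed, but I did not measure their positions afterwards.

**What did not go to plan:**
- The wrist and top views of the button differed by about 3.5 mm, so I aimed between the two.
- Two move calls were refused because I left a number out, and I sent a corrected one.
- I reached the picture limit before the last check of the catch, so that check was numeric only.

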